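Shut the stopper pot and gauge it through the lid

ROBOT

A 6-joint arm with a two-finger parallel gripper is mounted at the origin on the work surface. World frame = base frame: x ahead of the robot, y to its left, z up, the work surface at z = 0. Lengths are in mm, angles in rad, forces in N, time in s.
With the tool pointing down it reaches from about 275 to 750 mm from the base axis. Payload 10.2 kg.
Tool frame: the origin (TCP) lies midway between the tips of the shut fingers; the grasp point (between the pads) lies 19 mm behind it (manip.grip_depth is the z of the grasp point in the tool frame, in mm); z points along the fingers, y is the line along which they close (so a half turn about z gives the same grasp; the last joint's range is limited). The gripper opens to 88 mm and grips with 3 to 60 N. Pads are 18 mm wide; open, the fingers measure 123 mm over their backs; the gripper's body (75 mm by 187 mm) begins 45 mm behind the grasp point.
Start: joints at [0.933, 0.313, 1.498, -0, 1.331, -0.223], TCP at [211.592, 480.479, 238.72] pointing down, gripper open.
Joint ranges: [-2.94, 2.94], [-0.97, 2.17], [0.19, 2.56], [-1.23, 4.37], [0.02, 3.11], [-2.88, 2.88]. Speed limits (rad/s): [2.39, 2.39, 3.01, 3.14, 3.14, 3.14].

INTERFACE

Orientations are given as a rotation vector (axis times angle).
In Python, from cell import manip gives the robot as it stands.
- The arm moves only by the tool carry_out, never from a script. Its argument "series" is a list of rows, each a list of 5 numbers: the shift along the tool's x, y, z in m, then the turn about the tool's z in degrees, then the opening, from 0 (shut) to 1 (fully open). In form: [[tx, ty, tz, twist, fingers], ...]. A call has 1 to 10 rows; each row is the pose to reach, as a shift and turn from the pose commanded when the call began, along the tool's axes at that moment; what a row does not reach only later rows make up. A row lasts 1/10 s, in which the tool goes at most 50 mm and 8.59 degrees, less where a joint would pass 70% of its speed; a pose out of reach is approached as far as the arm can. A call with a gripper value outside its range is refused whole. The fingers move at their own pace and stop on an object; "force" is the grip in N (left out, the last holds). Time passes only in rows, so rows that repeat a pose let the fingers close. It gives the time, the measured TCP pose, the force, the opening and the grip force at its end, in the units of the state.
- manip.sense(): the state, without advancing time (a new reading comes with each control period).
- manip.camera(name): name is "side" or "top"; returns (picture, depth): 384x512x3 uint8, red, green, blue; 384x512 float32, mm along the optical axis (not along the pixel's ray), 0 where there is no reading.
- manip.camera_info(name): a dict with "fx", "fy", "cx", "cy" (pixels), "dist_coeffs" ([k1, k2, p1, p2, k3] as OpenCV has them; the pictures are not rectified), "rvec" (rotation vector, rad) and "tvec" (3), from world to camera coordinates, as OpenCV has them. Camera axes: x right, y down, z forward; pixel columns grow to the right and rows downward; lengths in mm; the calibration is good to about 2 mm. A picture is of the moment at which its call begins. camera_info takes no time and is no camera call.
- manip.hand_in(): hands the job in; it is judged then, once.
The state is a dict: "t": time; "q": joint angles; "joint_velocities": joint speeds; "joint_efforts": joint torques, N m; "eef_pos": TCP position; "ee_rot": TCP orientation; "wrist_force": force on the tool from outside, world axes, zero at the start; "torque": the same for the moment, N m; "opening": finger opening in mm; "grip_force": force on a finger pad.
Only numpy, scipy, OpenCV 4.12 (cv2) and the standard library are available. Lean on these libraries where they do the work, as an engineer would, in place of code of your own. Each camera call takes 0.05 s, during which the arm holds its last target. There are 200 camera calls.

TASK

Shut the lid of the steel pot of stoppers fully first; then take the orange gauge out of its stand by the handle and hold its brass tip on the red dot of the white pad on the lid, square to the pad's slanted face, pressing lightly so that the sprung tip is pushed part of the way in but not to its stop. Finish while still holding the gauge there, steady and in contact, never ram it against the pot, and leave the jug, the bottle and the yellow tub where they stand.

Things in the scene. Friction and masses are not known exactly. Their poses are not given: they have to be found in the camera images.
- pot: fixed round stainless pot, 200 mm across, 110 mm high, open on top and partly full of cork stoppers; origin at the centre of its underside on the bench, z up, its front (-x of its frame) turned roughly to the robot. It carries the lid, hinged at the far (+x) side.
- lid (a joint): lid angle in rad: 0 fully shut (firm stop), growing as it rises; starts 0.6 to 1.05 open (stop at 1.2). The hinge is stiff (0.55 N m), so the 0.4 kg lid stays where left; pressing down on the tab with 5 N or less shuts it. Lid: steel disc 208 mm across, 6 mm thick, with a dark vent stub (26 mm across, 10 mm high) off to one side, hinge half.
- lid_hinge (a point): point on the hinge axis at the far side of the pot, 108 mm from the pot's axis and 112 mm above the bench; its frame turns with the lid: y lies along the hinge axis, -x points along the lid to the front tab, z is square to the lid, out of its upper face.
- lid_tab (a point): middle of the upper face of the blue front tab of the lid (the tab is 50 mm wide, stands out 34 mm beyond the disc and is 6 mm thick); 234 mm from the hinge axis along -x of the lid and 6 mm above it; 118 mm above the bench with the lid shut; same axes as lid_hinge.
- spot (a point): centre of the red dot (16 mm across) on the flat face of the round white pad (40 mm across) that stands up from the middle of the lid; with the lid shut it lies over the pot's axis, 138 mm above the bench. Its z axis points out of the pad, square to its face; with the lid shut that is slanted 0.436 rad (25 degrees) from vertical towards the front tab. Rigid, moves with the lid.
- stand: fixed grey block 80 x 80 x 80 mm with an upright round hole, 21 mm wide, through its middle, in which the gauge stands; origin at the centre of its underside.
- probe: loose orange gauge, about 0.16 kg, upright in the stand. Handle 28 x 28 mm, sides along its x and y, from 6 to 85 mm above its origin; black collar 36 x 36 x 6 mm at its foot, resting on the stand; steel shank 16 mm across to 40 mm below the origin, then the brass tip. Origin at the centre of the collar's underside, z along the gauge towards the handle's top.
- tip (a point): centre of the flat end of the brass sprung tip (8 mm across), on the gauge's axis, 60 mm below the gauge's origin when not pressed; axes as those of the gauge.
- plunger (a joint): how far the sprung tip is pushed into the gauge, in m: 0 when free, 0.012 at its stop. Spring: about 1.2 N to start it moving, then 0.4 N per mm, 6 N at the stop.
- jug: loose white plastic mug-shaped jug, 100 mm across, 130 mm high, handle at its +y; a bystander on the left; origin at its underside.
- bottle: loose green half-size wine bottle, 68 mm across, 240 mm high; a bystander on the right; origin at its underside.
- tub: loose open yellow plastic tub 60 x 60 x 40 mm; a bystander between pot and stand on the robot's side; origin at its underside.
Mind the look-alikes: they are no part of the job. Of the things that look like the probe, the smaller one is meant. Of the things shaped like the stand, the grey one is meant.

How it is judged (in metres and radians):
On the way, in this order (a step that is already met when the one before it is completed fails the run):
1. the lid is fully shut (value of joint lid below 0.03 rad), for 0.2 s.
2. the gauge is out of its stand, in the fingers (height (world z) of probe above 0.145 m and contact force between probe and the fingers above 1 N), for 0.2 s.
At the end, for the whole second after the job is handed in: Lid shut (< 0.03 rad); gauge in the fingers, clear of its stand, handle up, tip within 9 mm of the dot's centre, axis within 0.15 rad of square to the pad, below 20 mm/s, pressing 1 to 8 N, sprung tip 1.5 to 11 mm in; jug, bottle, tub within 30 mm of their starts (value of joint lid below 0.03 rad and distance between tip and spot below 0.009 m and angle between the z axis of probe and the z axis of spot, either way round below 0.15 rad and angle between probe's own z axis and vertical below 0.7 rad and contact force between probe and pot between 1 and 8 N and value of joint plunger between 0.0015 and 0.011 m and contact force between probe and the fingers above 1 N and contact force between probe and stand below 0.1 N and linear speed of probe below 0.02 m/s and distance of each of jug, bottle, tub from where it was at the start of the episode below 0.03 m); the arm keeps its last pose, push and grip.
It fails at once if the gauge is rammed against the pot, lid or pad (over 20 N) (contact force between probe and pot above 20 N).
It fails at once if the jug, bottle or tub is pushed away or knocked over (distance of any of jug, bottle, tub from where it was at the start of the episode above 0.03 m or angle between any of jug, bottle, tub's own z axis and vertical above 0.4 rad).
It also fails if it takes over 54 s, if anything falls off the work surface, if the arm or the gripper's body presses on something with over 40 N, if the wrist force passes 120 N, or if a joint passes its speed limit or range.

## Working session

There is one attempt and no reset: what is moved stays moved. The work goes in short steps, Python scripts to look and compute and a tool call to move; the robot and the scene stay as the last step left them, time stands still between calls to the robot, and variables do not carry over. Pictures are saved under pics/ and viewed, at most 10 in all, crops included, and the job is handed in when it is done.

Besides the shell and the picture viewer there is one more tool, called after "Emit:" as name(argument=value, ...) on one line, values as JSON. carry_out: Moves the arm, as the interface text tells. Its arguments: {"type":"object","properties":{"series":{"type":"array"},"force":{"type":"number"}},"required":["series"]}

```bash
mkdir -p pics; ls; cat > h.py <<'E'
import numpy as np, cv2
from cell import manip
def cam(n):
    i=manip.camera_info(n); K=np.array([[i["fx"],0,i["cx"]],[0,i["fy"],i["cy"]],[0,0,1]],float)
    return K,np.array(i["dist_coeffs"],float),cv2.Rodrigues(np.array(i["rvec"],float))[0],np.array(i["tvec"],float).ravel()
def cloud(n,depth):
    K,d,R,t=cam(n); h,w=depth.shape
    u,v=np.meshgrid(np.arange(w),np.arange(h))
    p=cv2.undistortPoints(np.stack([u,v],-1).reshape(-1,1,2).astype(np.float64),K,d).reshape(h,w,2)
    c=np.dstack([p*depth[...,None],depth])
    return (c-t)@R
def shot(n):
    a,b=manip.camera(n); return a,b,cloud(n,b)
def tool():
    s=manip.sense(); return s,cv2.Rodrigues(np.array(s["ee_rot"],float))[0],np.array(s["eef_pos"])
E
python3 - <<'E'
from h import *
for n in("side","top"):
    a,b,c=shot(n); cv2.imwrite(f"pics/{n}0.png",a[...,::-1]); np.savez(f"{n}0.npz",a=a,b=b,c=c)
    K,d,R,t=cam(n); print(n,-R.T@t,R[2],K[0,0],d)
s,R,p=tool(); print(s,R,manip.grip_depth)
E
```

```text
pics
side [553.28715099 837.74552863 800.04555613] [ 0.02634163 -0.76903886 -0.63865902] 383.2309707785144 [0.00757425 0.         0.         0.         0.        ]
top [4.00378553e+02 4.11183925e-01 1.41908025e+03] [ 0.1279116   0.00909897 -0.99174383] 397.32112955273317 [-0.07055475  0.          0.          0.          0.        ]
{'t': 0.1, 'q': array([ 9.32573882e-01,  3.13352022e-01,  1.49829581e+00,  1.71387284e-05,
        1.33100198e+00, -2.23384759e-01]), 'joint_velocities': array([ 0.00022342, -0.00072663, -0.00324091,  0.00068668, -0.00329658,
        0.00017434]), 'joint_efforts': array([ 2.30727361e-03, -4.02816832e+01, -2.52646530e+01,  6.94445428e-02,
        3.42249556e-02, -7.45339185e-05]), 'eef_pos': array([211.475541  , 480.30715699, 238.26438694]), 'ee_rot': array([-6.46875286e-01, -3.07380641e+00,  1.49771633e-03]), 'wrist_force': array([0.49189819, 1.16031422, 1.02513731]), 'torque': array([ 0.03028704,  0.00153225, -0.00801405]), 'grip_force': 0.0, 'opening': 88.05885790522701} [[-9.15180027e-01  4.03044792e-01 -6.43192719e-04]
 [ 4.03045227e-01  9.15179677e-01 -8.39144044e-04]
 [ 2.50424268e-04 -1.02720362e-03 -9.99999441e-01]] -18.700000000000003
```

View pics/side0.png

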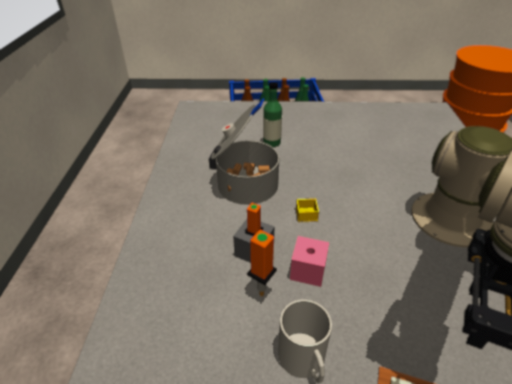

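View pics/top0.png

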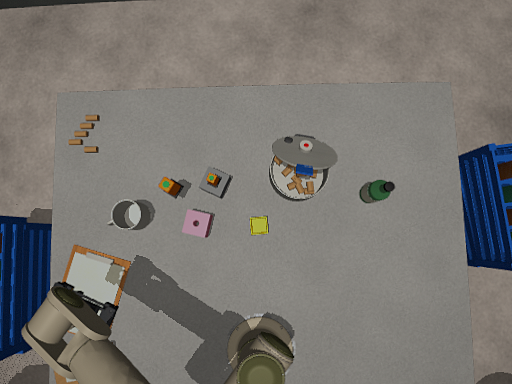

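The side view shows the pot at (248,170) with its lid open, a small orange gauge at (254,217) in the grey block, and a larger one at (262,255) in front of it. The pink block is at (309,258). The top view shows the small gauge at (213,179), the large one at (170,186), the lid tab at (304,170) and the red dot at (306,146). The candidates are those two gauges and the grey and pink blocks. The smaller gauge in the grey block fits the description, so I'll check it in a crop and by measuring.

```bash
python3 - <<'E'
from h import *
S=np.load("side0.npz");T=np.load("top0.npz")
cv2.imwrite("pics/crop0.png",np.hstack([cv2.resize(S["a"][190:300,225:345],None,fx=3.3,fy=3.3,interpolation=2),cv2.resize(T["a"][155:210,150:210+0],(396,363),interpolation=2),])[...,::-1])
def seg(D,lo,hi,name,amin=15):
    hsv=cv2.cvtColor(D["a"],cv2.COLOR_RGB2HSV); m=cv2.inRange(hsv,lo,hi)
    n,l,st,ce=cv2.connectedComponentsWithStats(m)
    for k in range(1,n):
        if st[k,4]<amin: continue
        P=D["c"][l==k]; P=P[D["b"][l==k]>0]
        q=np.percentile(P,[3,50,97],axis=0).round(0)
        print(name,ce[k].round(),st[k,4],"lo",q[0],"med",q[1],"hi",q[2])
for D,n in((T,"T"),(S,"S")):
    seg(D,(3,170,90),(14,255,255),n+"orange",25)
    seg(D,(40,150,60),(80,255,255),n+"green",6)
    seg(D,(105,150,50),(125,255,255),n+"blue",20)
    seg(D,(24,150,90),(34,255,255),n+"yellow",20)
    seg(D,(0,150,120),(2,255,255),n+"red",5)
    seg(D,(150,60,100),(178,255,255),n+"pink",40)
E
```

```text
Torange [ 74. 252.] 53 lo [314. 641.  -3.] med [353. 658.   3.] hi [369. 672.   9.]
Torange [119. 262.] 35 lo [298. 470.  -0.] med [309. 488.   3.] hi [323. 510.   8.]
Torange [124. 278.] 54 lo [220. 463.  -2.] med [253. 474.   3.] hi [289. 485.   9.]
Tgreen [211. 177.] 13 lo [575. 138. 161.] med [580. 141. 166.] hi [586. 146. 168.]
Tgreen [166. 184.] 28 lo [552. 271. 200.] med [558. 279. 203.] hi [568. 286. 208.]
Tblue [486. 205.] 4505 lo [  237. -1216.  -535.] med [  498. -1025.  -343.] hi [ 738. -984. -181.]
Tblue [304. 170.] 145 lo [ 563. -163.  271.] med [ 577. -140.  290.] hi [ 595. -118.  306.]
Tblue [ 23. 268.] 3483 lo [  25.  947. -452.] med [ 286.  962. -186.] hi [ 460. 1086.  -41.]
Tblue [ 43. 286.] 22 lo [ 156.  960. -367.] med [ 184.  963. -356.] hi [ 213.  968. -347.]
Tyellow [259. 225.] 279 lo [401. -36.  -3.] med [429.  -9.   4.] hi [456.  19.  42.]
Tred [306. 145.] 13 lo [ 664. -166.  206.] med [ 668. -160.  211.] hi [ 674. -154.  216.]
Sorange [488.  85.] 3306 lo [ -750. -1332.  -281.] med [ -613. -1045.   -80.] hi [ -478. -1013.    32.]
Sorange [259. 245.] 1072 lo 
[... 769 characters left out ...]
4. -1362.  -201.] hi [  647. -1348.  -184.]
Sblue [276.  82.] 36 lo [  467. -1382.  -221.] med [  483. -1373.  -192.] hi [ 535. -412.  239.]
Sblue [294.  83.] 67 lo [  351. -1400.  -226.] med [  382. -1385.  -205.] hi [  420. -1370.  -188.]
Sblue [256.  95.] 37 lo [  589. -1374.  -294.] med [  608. -1360.  -278.] hi [  638. -1351.  -262.]
Sblue [293.  94.] 30 lo [  366. -1394.  -295.] med [  384. -1384.  -276.] hi [  403. -1373.  -262.]
Sblue [258. 106.] 44 lo [ 562. -159.  275.] med [ 574. -131.  295.] hi [ 591. -115.  303.]
Syellow [306. 207.] 193 lo [399. -35.   0.] med [426. -23.  33.] hi [456.  26.  40.]
Spink [309. 260.] 1465 lo [402. 167.   6.] med [442. 234.  77.] hi [482. 253.  81.]
```

View pics/crop0.png

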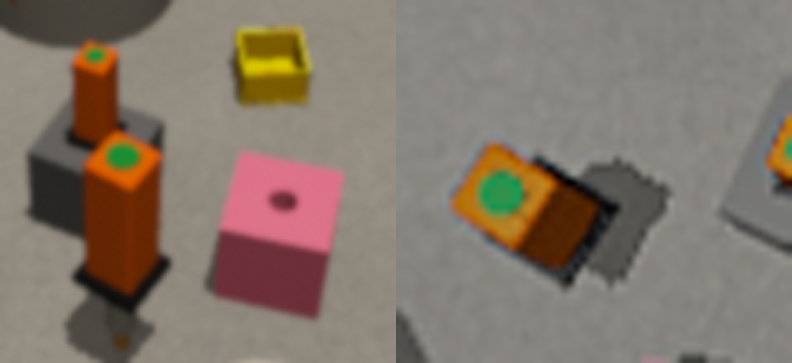

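The crop confirms it: the small gauge stands in the grey block with its top at z 165 mm (80 + 85), at (580,141). The larger one, top at 203 mm, is a look-alike, as is the pink block. Next I'll measure the pot and lid axes and the handle yaw.

```bash
python3 - <<'E'
from h import *
S=np.load("side0.npz");T=np.load("top0.npz")
from scipy.optimize import least_squares
def pts(D): return D["c"][D["b"]>0],D["a"][D["b"]>0]
PT,CT=pts(T);PS,CS=pts(S)
for n,P in(("T",PT),("S",PS)):
    # pot outer wall: z 60..105 
    m=(np.hypot(P[:,0]-600,P[:,1]+140)<150)&(P[:,2]>30)&(P[:,2]<108)
    m2=(np.hypot(P[:,0]-600,P[:,1]+140)<150)&(P[:,2]>104)&(P[:,2]<115)
    Q=P[m2][:,:2]; 
    r=least_squares(lambda c:np.hypot(*(Q-c).T)-98,[600,-140],loss="soft_l1",f_scale=2).x
    print(n,"rim c",r.round(1),len(Q),np.percentile(np.hypot(*(Q-r).T),[5,25,50,75,95]).round(0))
    # lid plane
    L=P[(np.hypot(P[:,0]-650,P[:,1]+150)<150)&(P[:,2]>135)&(P[:,2]<285)]
    a=np.c_[L[:,:2],np.ones(len(L))]; s=least_squares(lambda x:a@x-L[:,2],[0,0,200],loss="soft_l1",f_scale=2).x
    print(" lid",len(L),"slope angle",np.arctan(np.hypot(*s[:2])),"f yaw",np.arctan2(s[1],s[0]))
    h=P[(np.hypot(P[:,0]-580,P[:,1]-141)<40)&(P[:,2]>160)&(P[:,2]<170)]
    print(" top",cv2.minAreaRect(h[:,:2].astype(np.float32)))
    h=P[(np.hypot(P[:,0]-580,P[:,1]-141)<25)&(P[:,2]>95)&(P[:,2]<172)]
    print(" handle",cv2.minAreaRect(h[:,:2].astype(np.float32)))
    st=P[(np.hypot(P[:,0]-580,P[:,1]-141)<70)&(P[:,2]>77)&(P[:,2]<83)]
    print(" stand",cv2.minAreaRect(st[:,:2].astype(np.float32)),np.median(st,0))
    b=P[(np.hypot(P[:,0]-577,P[:,1]+420)<200)&(P[:,2]>60)&(P[:,2]<250)&(P[:,1]<-270)]
    print(" bottle",np.median(b,0).round(),b.min(0).round(),b.max(0).round())
# edge lines of handle top from top image
h=cv2.cvtColor(T["a"],cv2.COLOR_RGB2HSV)
print("f tab-dot",np.arctan2(-140+160,577-668))
E
```

```text
T rim c [ 610.8 -148.2] 160 [ 96.  98.  99. 101. 117.]
 lid 1597 slope angle 0.8711899085132688 f yaw 2.946720572113595
 top ((579.9325561523438, 141.53884887695312), (27.707653045654297, 27.422826766967773), 63.832550048828125)
 handle ((578.9998779296875, 140.85366821289062), (28.597692489624023, 28.443910598754883), 67.9360580444336)
 stand ((579.627197265625, 141.35031127929688), (79.75731658935547, 79.54283905029297), 63.87101745605469) [576.3582221  137.22822506  79.98059111]
 bottle [ 525. -389.  160.] [ 498. -434.   60.] [ 561. -366.  244.]
S rim c [ 610.4 -145.4] 238 [ 94.  96.  98.  99. 114.]
 lid 695 slope angle 0.8606867734591972 f yaw 2.958089586581709
 top ((579.7678833007812, 143.8992462158203), (28.793855667114258, 27.01583480834961), 63.63249969482422)
 handle ((579.615966796875, 144.33560180664062), (29.412559509277344, 27.84181785583496), 62.944313049316406)
 stand ((579.859375, 143.52182006835938), (78.40479278564453, 83.00214385986328), 67.8687973022461) [601.43365709 142.8569872   78.75966637]
 bottle [ 530. -380.  138.] [ 496. -419.   60.] [ 563. -360.  239.]
f tab-dot 2.9252519922165026
```

```bash
cat >> h.py <<'E'
C=np.array([610.6,-147,0]); YF=2.95; F=np.array([np.cos(YF),np.sin(YF),0]); H=C-108*F+[0,0,112]
def go(w,R=None,p=None):
    s,R0,p0=tool(); return ((R0 if R is None else R).T@(np.array(w)-(p0 if p is None else p))/1000).round(4)
def yaw():
    s,R,p=tool(); return np.degrees(np.arctan2(R[1,0],R[0,0]))
E
python3 - <<'E'
from h import *
Z=np.array([0,0,1.])
def P(th): 
    u=np.cos(th)*F+np.sin(th)*Z; n=-np.sin(th)*F+np.cos(th)*Z
    return H+222*u+6*n
print(P(.87),go(P(.87)+[0,0,55]),np.degrees(YF)-yaw())
for t in (.87,.7,.5,.35,.2,.1,.0): print(t,(P(t)-P(.87)).round(1),"f",((P(t)-P(.87))@F).round(1))
E
```

```text
[ 580.59376181 -141.17963279  285.5499833 ] [-0.5883 -0.4201 -0.102 ] 12.79123924289371
0.87 [0. 0. 0.] f 0.0
0.7 [-26.9   5.2 -25.9] f 27.4
0.5 [-52.4  10.2 -61.9] f 53.4
0.35 [-66.7  12.9 -91.8] f 67.9
0.2 [ -76.4   14.8 -123.6] f 77.8
0.1 [ -80.2   15.6 -145.4] f 81.7
0.0 [ -81.9   15.9 -167.5] f 83.4
```

Emit:
carry_out(series=[[0, 0, -0.05, -6, 0], [-0.03, -0.02, -0.1, -12.8, 0], [-0.06, -0.045, -0.102, -12.8, 0], [-0.1, -0.07, -0.102, -12.8, 0], [-0.14, -0.1, -0.102, -12.8, 0], [-0.18, -0.13, -0.102, -12.8, 0], [-0.22, -0.155, -0.102, -12.8, 0], [-0.26, -0.185, -0.102, -12.8, 0], [-0.3, -0.215, -0.102, -12.8, 0], [-0.34, -0.24, -0.102, -12.8, 0]], force=20)

```text
t: 1.1
eef_pos: [426.5, 121.7, 340.7]
ee_rot: [-0.301, -3.127, -0.0]
wrist_force: [1.2, 1.3, 0.4]
opening: 10.3
grip_force: 0.0
```

```bash
python3 -c "
from h import *
s,R,p=tool();print(s['t'],p,yaw(),go([580.6,-141.2,340]))"
```

```text
1.1 [426.47334776 121.69434297 340.70718304] 169.00670312114772 [-0.2014 -0.2287  0.0007]
```

Emit:
carry_out(series=[[-0.03, -0.04, 0, 0, 0], [-0.065, -0.075, 0, 0, 0], [-0.1, -0.11, 0, 0, 0], [-0.135, -0.15, 0, 0, 0], [-0.17, -0.19, 0, 0, 0], [-0.2, -0.23, 0, 0, 0], [-0.2, -0.23, 0, 0, 0], [-0.2, -0.23, 0.01, 0, 0], [-0.2, -0.23, 0.02, 0, 0], [-0.2, -0.23, 0.02, 0, 0]])

```text
t: 2.1
eef_pos: [577.9, -138.4, 319.2]
ee_rot: [-0.297, -3.125, -0.002]
wrist_force: [-0.8, -0.4, 0.2]
opening: 0.7
grip_force: 0.0
```

```bash
python3 -c "
from h import *
s,R,p=tool();print(s['t'],p,yaw(),go([580.6,-141.2,320]),s['wrist_force'])"
```

```text
2.1 [ 577.87022534 -138.37468403  319.2403991 ] 169.1281086381689 [-0.0032 -0.0023 -0.0008] [-0.80716592 -0.44712514  0.15926202]
```

Emit:
carry_out(series=[[-0.002, -0.002, 0.015, 0, 0], [0.005, -0.002, 0.035, 0, 0], [0.018, -0.002, 0.05, 0, 0], [0.03, -0.002, 0.067, 0, 0], [0.042, -0.002, 0.083, 0, 0], [0.051, -0.002, 0.098, 0, 0], [0.059, -0.002, 0.113, 0, 0], [0.066, -0.002, 0.128, 0, 0], [0.071, -0.002, 0.143, 0, 0], [0.075, -0.002, 0.155, 0, 0]])

```text
t: 3.1
eef_pos: [504.1, -126.5, 165.7]
ee_rot: [0.298, 3.127, -0.0]
wrist_force: [1.2, 0.0, 0.1]
opening: 0.5
grip_force: 0.3
```

```bash
python3 -c "
from h import *
s,R,p=tool();print(s['t'],p,s['wrist_force'],go([498.7,-125.3,118]))
a,b,c=shot('side');cv2.imwrite('pics/s1.png',cv2.resize(a[60:260,180:380],None,fx=3,fy=3)[...,::-1])"
```

```text
3.1 [ 504.13203305 -126.47839288  165.6603085 ] [1.22740005 0.01140146 0.09555225] [0.0056 0.0001 0.0477]
```

View pics/s1.png

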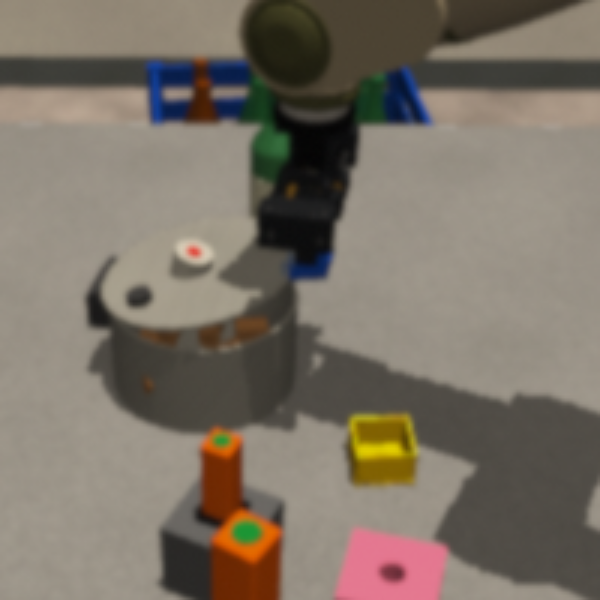

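The crop shows the lid nearly shut, the fingers on the blue tab at about (310,265) and the dot at (193,252). I'll press it the rest of the way.

Emit:
carry_out(series=[[0.003, 0, 0.012, 0, 0], [0.005, 0, 0.024, 0, 0], [0.006, 0, 0.034, 0, 0], [0.006, 0, 0.04, 0, 0], [0.006, 0, 0.044, 0, 0], [0.006, 0, 0.046, 0, 0], [0.006, 0, 0.047, 0, 0], [0.006, 0, 0.047, 0, 0]])

```text
t: 3.95
eef_pos: [498.9, -126.7, 118.9]
ee_rot: [0.3, 3.127, -0.0]
wrist_force: [-0.1, -0.1, 0.3]
opening: 0.1
grip_force: 0.0
```

```bash
python3 -c "
from h import *
s,R,p=tool();print(s['t'],p,s['wrist_force'])"
```

```text
3.95 [ 498.864916   -126.6630147   118.87171547] [-0.10883884 -0.08661924  0.33161161]
```

Emit:
carry_out(series=[[0, 0, 0.001, 0, 0], [0, 0, 0.002, 0, 0], [0, 0, 0.002, 0, 0], [0, 0, 0.002, 0, 0]])

```text
t: 4.35
eef_pos: [499.0, -126.7, 118.3]
ee_rot: [0.3, 3.126, -0.001]
wrist_force: [-4.7, 1.9, 14.2]
opening: 0.7
grip_force: 7.0
```

The fingers met a firm stop at 118.3 mm with 14 N, so the lid is shut. Now to back off and head for the gauge.

Emit:
carry_out(series=[[0, 0, -0.03, 0, 0], [0, 0, -0.07, 0, 0], [0, 0, -0.11, 0, 0.2], [0, 0.03, -0.13, 0, 0.5], [0, 0.06, -0.13, 0, 0.8], [0, 0.1, -0.13, 0, 0.8], [0, 0.14, -0.13, 5, 0.8], [0, 0.18, -0.13, 10, 0.8], [-0.01, 0.22, -0.13, 15.3, 0.8], [-0.02, 0.24, -0.13, 15.3, 0.8]])

```text
t: 5.35
eef_pos: [564.3, 108.1, 246.9]
ee_rot: [0.714, 3.059, 0.001]
wrist_force: [0.2, -0.0, 0.7]
opening: 62.4
grip_force: 0.0
```

```bash
python3 - <<'E'
from h import *
s,R,p=tool();print(s['t'],p,yaw(),go([579.8,142.3,200]),s["opening"])
for n in("side","top"):
    a,b,c=shot(n)
    m=(cv2.inRange(cv2.cvtColor(a,cv2.COLOR_RGB2HSV),(0,140,100),(3,255,255))>0)|(cv2.inRange(cv2.cvtColor(a,cv2.COLOR_RGB2HSV),(175,140,100),(180,255,255))>0)
    m&=(np.hypot(c[...,0]-610,c[...,1]+147)<60)&(c[...,2]>110)
    print(n,m.sum(),np.argwhere(m).mean(0),c[m].mean(0).round(1))
    P=c[(np.hypot(c[...,0]-610.6,c[...,1]+147)<100)&(c[...,2]>105)&(c[...,2]<130)]
    A=np.c_[P[:,:2]-C[:2],np.ones(len(P))];print(np.linalg.lstsq(A,P[:,2],rcond=None)[0])
    Q=c[(np.hypot(c[...,0]-610.6,c[...,1]+147)<15)&(c[...,2]>125)]
    A=np.c_[Q[:,:2]-C[:2],np.ones(len(Q))];x=np.linalg.lstsq(A,Q[:,2],rcond=None)[0];print("pad",x,np.arctan(np.hypot(*x[:2])),np.arctan2(-x[1],-x[0]))
    np.savez(f"{n}1.npz",a=a,c=c)
E
```

```text
5.35 [564.3282563  108.07803001 246.941253  ] 153.71556694409963 [0.0013 0.0375 0.047 ] 62.35145174890988
side 0 [nan nan] [nan nan nan]
[2.73346240e-03 4.30032004e-04 1.16348382e+02]
pad [-4.78051178 -8.13970455  0.66430721] 1.4652544779208534 1.0397616206480955
top 15 [167.26666667 300.33333333] [ 610.4 -148.4  138. ]
[2.53318638e-03 2.02796910e-03 1.17542555e+02]
pad [ 4.37940268e-01 -8.60790262e-02  1.37935241e+02] 0.4197891765113229 2.947512487952756<stdin>:7: RuntimeWarning: Mean of empty slice.
  ret = um.true_divide(
```

The lid plane is level and the dot sits at (610,-148,138), as expected. Descending to grasp.

Emit:
carry_out(series=[[0.001, 0.02, 0, 0, 0.8], [0.001, 0.0375, 0, 0, 0.8], [0.001, 0.0375, 0.02, 0, 0.8], [0.001, 0.0375, 0.05, 0, 0.8], [0.001, 0.0375, 0.08, 0, 0.8], [0.001, 0.0375, 0.105, 0, 0.8], [0.001, 0.0375, 0.123, 0, 0.8], [0.001, 0.0375, 0.123, 0, 0.8]])

```text
t: 6.25
eef_pos: [578.4, 138.3, 121.6]
ee_rot: [-0.714, -3.055, 0.002]
wrist_force: [-0.6, -0.4, -0.2]
opening: 70.4
grip_force: 0.0
```

Emit:
carry_out(series=[[0, 0, 0, 0, 0.35], [0, 0, 0, 0, 0.25], [0, 0, 0, 0, 0.15], [0, 0, 0, 0, 0.15], [0, 0, 0, 0, 0.15], [0, 0, 0, 0, 0.15]], force=12)

```text
t: 6.85
eef_pos: [579.8, 139.4, 124.0]
ee_rot: [0.714, 3.059, 0.0]
wrist_force: [-0.6, 1.0, 3.0]
opening: 27.7
grip_force: 12.0
```

Emit:
carry_out(series=[[0, 0, -0.015, 0, 0.1], [0, 0, -0.03, 0, 0.1], [0, 0, -0.045, 0, 0.1], [0, 0, -0.045, 0, 0.1]])

```text
t: 7.25
eef_pos: [580.4, 139.4, 170.3]
ee_rot: [0.713, 3.057, 0.001]
wrist_force: [1.1, -0.1, -2.0]
opening: 27.9
grip_force: 12.0
```

Emit:
carry_out(series=[[0.008, 0, 0, 0, 0.1], [0.015, 0, 0, 0, 0.1], [0.02, 0, 0.001, 0, 0.1], [0.025, 0, 0.002, 0, 0.1], [0.03, 0, 0.003, 0, 0.1], [0.03, 0, 0.003, 0, 0.1]])

```text
t: 7.85
eef_pos: [552.2, 152.9, 165.5]
ee_rot: [-0.713, -3.059, 0.0]
wrist_force: [0.1, -0.9, -0.6]
opening: 28.1
grip_force: 12.0
```

```bash
cat >> h.py <<'E'
def gauge(D,g,r=60):
    """axis of orange handle near grasp g: PCA-free, face normals avoided: use side image points"""
    a,b,c=D; m=cv2.inRange(cv2.cvtColor(a,cv2.COLOR_RGB2HSV),(3,150,60),(14,255,255))>0
    m&=(b>0)&(np.linalg.norm(c-g,axis=-1)<r); return m
E
python3 - <<'E'
from h import *
s,R,p=tool();print(s['t'],p,s['wrist_force'],s['opening'])
a,b,c=shot("side");cv2.imwrite('pics/s2.png',cv2.resize(a[140:300,190:350],None,fx=3.7,fy=3.7,interpolation=2)[...,::-1])
E
```

```text
7.85 [552.21166645 152.9234261  165.53582923] [ 0.09563823 -0.88241524 -0.59258591] 28.089618015579003
```

View pics/s2.png

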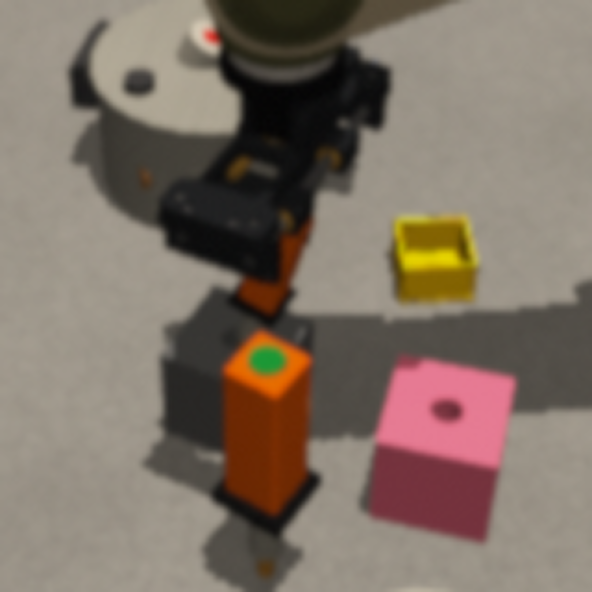

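The gauge is pivoting in the grip as planned, with the handle leaning toward the robot. I'll continue to about 25°.

Emit:
carry_out(series=[[0.005, 0, 0.001, 0, 0.1], [0.01, 0, 0.003, 0, 0.1], [0.015, 0, 0.005, 0, 0.1], [0.02, 0, 0.007, 0, 0.1], [0.023, 0, 0.007, 0, 0.1], [0.023, 0, 0.007, 0, 0.1]])

```text
t: 8.5
eef_pos: [531.7, 163.0, 158.7]
ee_rot: [-0.713, -3.059, 0.0]
wrist_force: [0.1, 1.0, -0.6]
opening: 27.7
grip_force: 12.0
```

```bash
python3 - <<'E'
from h import *
s,R,p=tool();print(s['t'],p,s['wrist_force'],s['opening'],yaw())
E
```

```text
8.5 [531.74240193 162.95549872 158.6656583 ] [ 0.12803979  1.00532143 -0.56718489] 27.704614874518565 153.75156465220132
```

Emit:
carry_out(series=[[0, 0, 0, 0, 0.1], [0.006, 0, -0.013, 0, 0.1], [0.012, 0, -0.027, 0, 0.1], [0.016, 0, -0.05, 0, 0.1], [0.016, 0, -0.08, 0, 0.1], [0.016, 0, -0.11, 0, 0.1], [0.016, 0, -0.126, 0, 0.1], [0.016, 0, -0.126, 0, 0.1]], force=35)

```text
t: 9.3
eef_pos: [518.0, 170.2, 288.0]
ee_rot: [0.712, 3.055, 0.003]
wrist_force: [0.2, 0.5, -2.4]
opening: 27.9
grip_force: 35.0
```

```bash
python3 - <<'E'
from h import *
s,R,p=tool();print(s['t'],p,s['wrist_force'],s['opening'],go([534,-132,285]))
for n in("side","top"):
    a,b,c=shot(n); np.savez(f"{n}2.npz",a=a,b=b,c=c)
    m=gauge((a,b,c),p+[0,0,19],110)&(c[...,2]>150)
    u,v,w,h=cv2.boundingRect(m.astype(np.uint8)); print(n,m.sum(),u,v,w,h)
    if n=="side": cv2.imwrite('pics/s3.png',cv2.resize(a[v-40:v+80,u-60:u+60],None,fx=4.5,fy=4.5,interpolation=2)[...,::-1])
E
```

```text
9.3 [517.97313889 170.18455119 288.02113253] [ 0.15369685  0.49146022 -2.37945577] 27.936303286372766 [-0.148  -0.2639  0.0029]
side 203 265 161 29 28
top 0 0 0 0 0
```

View pics/s3.png

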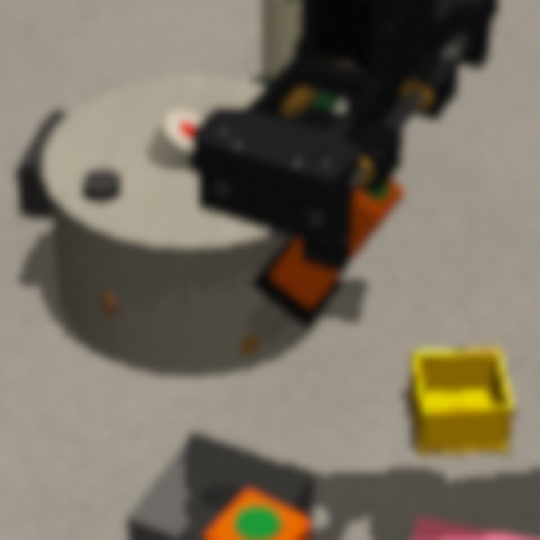

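```bash
cat >> h.py <<'E'
def tilt(a,b,c):
    s,R,p=tool(); m=gauge((a,b,c),p+[0,0,19],75); m&=c[...,2]>p[2]-60
    q=(c[m]-p)@R; q[:,2]*=-1; f=q[np.abs(q[:,1]-np.sign(np.median(q[:,1]))*14)<5]  # toolx, tooly, up from TCP
    r=cv2.minAreaRect(f[:,[0,2]].astype(np.float32)); return r,len(f),np.median(q,0).round(1),f
E
python3 - <<'E'
from h import *
D=np.load("side2.npz"); r,n,q,f=tilt(D["a"],D["b"],D["c"]); print(r,n,q)
E
```

```text
((-3.537586212158203, 6.529399871826172), (81.15957641601562, 27.648075103759766), 62.44100570678711) 176 [-5.8 14.3 -7.1]
```

Measured tilt is 27.6°, and the handle rectangle comes out at 81×28 mm against a true 79×28, so it's trustworthy. It's within 0.05 rad of the pad's 25°. Moving to hover over the dot.

```bash
python3 - <<'E'
from h import *
print(go([542.5,-133.7,275]),yaw()-168.9)
E
```

```text
[-0.1569 -0.2612  0.0097] -15.157635146438139
```

Emit:
carry_out(series=[[-0.015, -0.025, 0, 0, 0.1], [-0.033, -0.055, 0, -4, 0.1], [-0.05, -0.085, 0, -8, 0.1], [-0.07, -0.115, 0, -12, 0.1], [-0.09, -0.15, 0, -15.1, 0.1], [-0.11, -0.185, 0, -15.1, 0.1], [-0.13, -0.215, 0, -15.1, 0.1], [-0.145, -0.24, 0, -15.1, 0.1], [-0.157, -0.261, 0.005, -15.1, 0.1], [-0.157, -0.261, 0.01, -15.1, 0.1]])

```text
t: 10.4
eef_pos: [542.5, -135.9, 273.0]
ee_rot: [-0.31, -3.124, -0.001]
wrist_force: [0.2, -0.4, -1.4]
opening: 28.0
grip_force: 35.0
```

Emit:
carry_out(series=[[0, 0, 0, 0, 0.1], [0, 0, 0, 0, 0.1]])

```text
t: 10.6
eef_pos: [542.9, -132.7, 274.4]
ee_rot: [-0.304, -3.126, -0.001]
wrist_force: [0.0, -0.1, -1.7]
opening: 27.7
grip_force: 35.0
```

```bash
python3 - <<'E'
from h import *
s,R,p=tool();print(s['t'],p,s['wrist_force'],s['opening'],yaw())
a,b,c=shot("side"); np.savez("side3.npz",a=a,b=b,c=c)
r,n,q,f=tilt(a,b,c); print(r,n,q)
h=cv2.cvtColor(a,cv2.COLOR_RGB2HSV)
m=((h[...,0]<4)|(h[...,0]>174))&(h[...,1]>120)&(np.hypot(c[...,0]-610,c[...,1]+147)<30)
print("dot",m.sum(),np.argwhere(m).mean(0),c[m].mean(0))
cv2.imwrite('pics/s4.png',cv2.resize(a[90:190,190:310],None,fx=6,fy=6,interpolation=2)[...,::-1])
E
```

```text
10.6 [ 542.92740625 -132.67699073  274.36820984] [ 0.00672533 -0.11073047 -1.66213479] 27.7294253956307 168.8823016676412
((-6.0663862228393555, -3.6384620666503906), (69.38726043701172, 26.754987716674805), 61.972923278808594) 107 [-12.1  14.1 -15.1]
dot 6 [149.5 247. ] [ 609.11679156 -148.26550863  136.52119003]
```

View pics/s4.png

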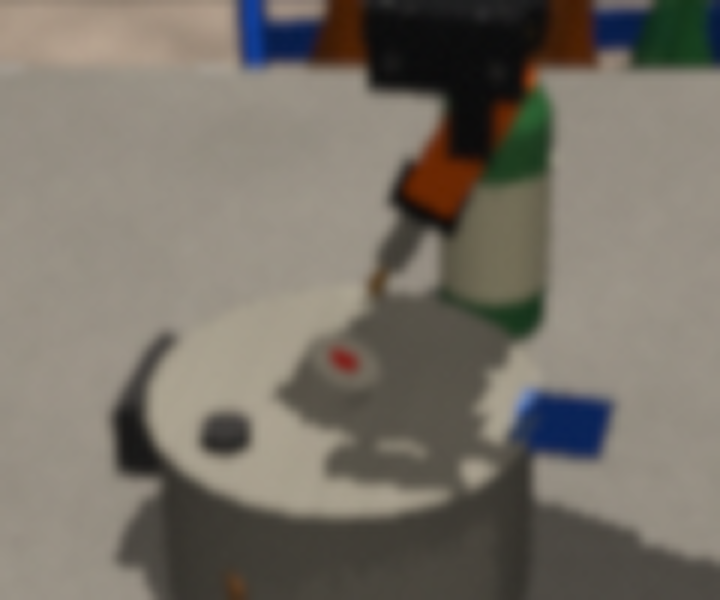

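The picture shows the brass tip end at about (252.5,138.8) and the dot at (247.2,150.2). I'll cast the tip ray onto the gauge's mid-plane and the dot ray onto z 138, so both use the same camera.

```bash
cat >> h.py <<'E'
def ray(n,uv):
    K,d,R,t=cam(n); x=cv2.undistortPoints(np.array([[uv]],float),K,d)[0,0]
    return -R.T@t, R.T@np.array([x[0],x[1],1])
def onplane(n,uv,p0,nn):
    o,v=ray(n,uv); return o+v*((np.array(p0)-o)@nn)/(v@nn)
E
python3 - <<'E'
from h import *
s,R,p=tool(); D=np.load("side3.npz"); a,c=D["a"],D["c"]
h=cv2.cvtColor(a,cv2.COLOR_RGB2HSV)
sub=h[132:145,246:260]
br=(h[...,0]>8)&(h[...,0]<24)&(h[...,1]>90); print("brass px",[tuple(x) for x in np.argwhere(br[130:146,244:262])+[130,244]])
dot=onplane("side",(247.2,150.0),[0,0,138],np.array([0,0,1.])); print("dot",dot)
tip=onplane("side",(252.4,138.6),p,R[:,1]); print("tip",tip,"rel tool",(tip-p)@R)
g=(c[130:146,244:262][br[130:146,244:262]]); print("brass cloud",g.round(0).tolist())
print(p-52.4*F-[0,0,87])
E
```

```text
brass px [(np.int64(135), np.int64(253)), (np.int64(136), np.int64(252)), (np.int64(136), np.int64(253)), (np.int64(137), np.int64(252)), (np.int64(137), np.int64(253)), (np.int64(138), np.int64(252))]
dot [ 608.26128113 -143.33489421  138.        ]
tip [ 591.79575238 -142.16407261  180.06089705] rel tool [-4.96620806e+01  1.23224347e-13  9.46331686e+01]
brass cloud [[590.0, -138.0, 195.0], [593.0, -139.0, 191.0], [590.0, -134.0, 194.0], [593.0, -136.0, 189.0], [590.0, -135.0, 190.0], [593.0, -137.0, 185.0]]
[ 594.52834147 -142.61414125  187.709966  ]
```

Both estimates agree that the tip needs about 16 mm in x and −4.5 mm in y. I'll line up above the dot and go down gently.

Emit:
carry_out(series=[[-0.01, -0.001, 0, 0, 0.1], [-0.017, -0.0015, 0.01, 0, 0.1], [-0.017, -0.0015, 0.02, 0, 0.1], [-0.017, -0.0015, 0.028, 0, 0.1], [-0.017, -0.0015, 0.034, 0, 0.1], [-0.017, -0.0015, 0.034, 0, 0.1], [-0.017, -0.0015, 0.034, 0, 0.1]])

```text
t: 11.35
eef_pos: [559.5, -138.5, 240.9]
ee_rot: [0.306, 3.126, -0.0]
wrist_force: [0.3, -0.2, -1.7]
opening: 27.7
grip_force: 35.0
```

```bash
python3 - <<'E'
from h import *
s,R,p=tool();print(s['t'],p,s['wrist_force'],yaw())
a,b,c=shot("side"); np.savez("side4.npz",a=a,b=b,c=c)
a2,_,_=shot("top")
cv2.imwrite('pics/s5.png',np.hstack([cv2.resize(a[110:170,220:280],(400,400),interpolation=2),cv2.resize(a2[140:200,270:330],(400,400),interpolation=2)])[...,::-1])
E
```

```text
11.35 [ 559.46015272 -138.46060908  240.92126041] [ 0.30012238 -0.23991646 -1.74993178] 168.83177468883807
```

View pics/s5.png

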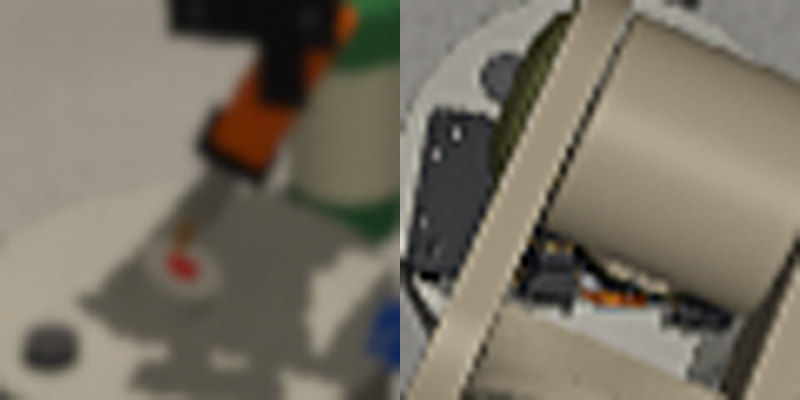

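The tip at (247.5,145.7) is directly above the dot at (247.6,149.9), with about 10–15 mm to go. Descending 1 mm per row.

Emit:
carry_out(series=[[0, 0.001, 0.001, 0, 0.1], [0, 0.0015, 0.002, 0, 0.1], [0, 0.0015, 0.003, 0, 0.1], [0, 0.0015, 0.004, 0, 0.1], [0, 0.0015, 0.005, 0, 0.1], [0, 0.0015, 0.006, 0, 0.1], [0, 0.0015, 0.007, 0, 0.1], [0, 0.0015, 0.008, 0, 0.1], [0, 0.0015, 0.009, 0, 0.1], [0, 0.0015, 0.009, 0, 0.1]])

```text
t: 12.45
eef_pos: [559.8, -137.0, 231.6]
ee_rot: [-0.306, -3.126, -0.0]
wrist_force: [-0.3, 0.2, -1.0]
opening: 28.0
grip_force: 35.0
```

Emit:
carry_out(series=[[0, 0, 0.001, 0, 0.1], [0, 0, 0.002, 0, 0.1], [0, 0, 0.002, 0, 0.1]])

```text
t: 12.75
eef_pos: [559.9, -137.0, 229.8]
ee_rot: [0.306, 3.126, -0.0]
wrist_force: [-0.3, 0.2, 0.2]
opening: 27.9
grip_force: 35.0
```

Emit:
carry_out(series=[[0, 0, 0.001, 0, 0.1], [0, 0, 0.002, 0, 0.1], [0, 0, 0.002, 0, 0.1]])

```text
t: 13.05
eef_pos: [559.9, -137.0, 227.8]
ee_rot: [0.306, 3.126, -0.0]
wrist_force: [0.6, 0.4, 1.0]
opening: 27.8
grip_force: 35.0
```

Contact: the wrist force has risen by about 2.7 N. I'll check the position and tilt.

```bash
python3 - <<'E'
from h import *
W=[]
for i in range(4):
    a,b,c=shot("side"); W.append(manip.sense()["wrist_force"])
s,R,p=tool(); print(s['t'],p,np.mean(W,0)); r,n,q,f=tilt(a,b,c); print(r,n,q)
cv2.imwrite('pics/s6.png',cv2.resize(a[125:165,225:275],(800,600)[::1] and (750,600),interpolation=2)[...,::-1])
E
```

```text
13.25 [ 559.87386603 -137.03104231  227.84303265] [0.79178317 0.12006629 0.94177273]
((-4.666102409362793, 0.8189239501953125), (77.28701782226562, 26.625822067260742), 62.20613479614258) 95 [-12.1  14.5 -14. ]
```

View pics/s6.png

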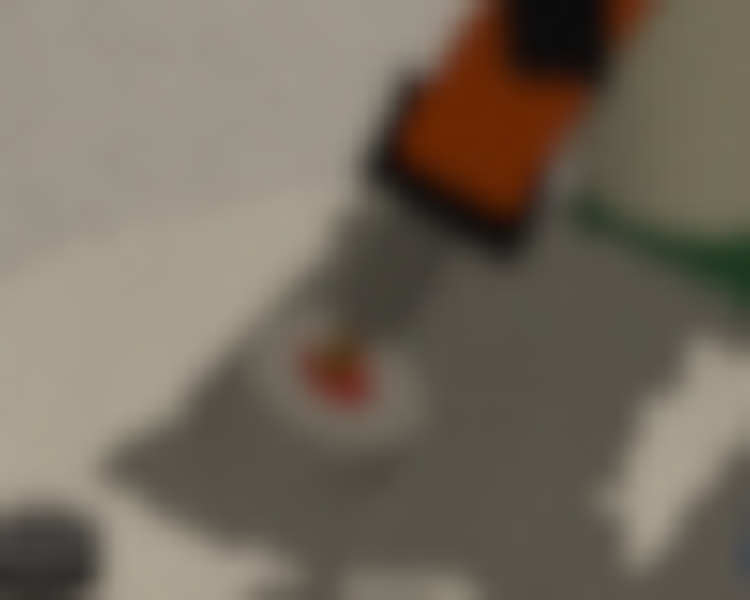

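The tip sits within the red dot, around (340,368) against a dot centre near (338,376), so about 2 mm off at most. Tilt is about 27.8° and the normal force about 2.2 N, which puts the plunger roughly 2.5 mm in. I'll press 2.5 mm more along the axis for margin.

Emit:
carry_out(series=[[-0.0005, 0, 0.001, 0, 0.1], [-0.001, 0, 0.002, 0, 0.1], [-0.001, 0, 0.0025, 0, 0.1], [-0.001, 0, 0.0025, 0, 0.1], [-0.001, 0, 0.0025, 0, 0.1], [-0.001, 0, 0.0025, 0, 0.1]])

```text
t: 13.85
eef_pos: [560.9, -137.2, 225.3]
ee_rot: [0.306, 3.126, -0.0]
wrist_force: [1.0, 0.2, 1.7]
opening: 27.8
grip_force: 35.0
```

```bash
python3 - <<'E'
from h import *
W=[];
for i in range(4):
    a,b,c=shot("side"); W.append(manip.sense()["wrist_force"])
s,R,p=tool(); w=np.mean(W,0)-[0.1,-.2,-1.7]; print(s['t'],p,w,np.abs(s["joint_velocities"]).max()); r,n,q,f=tilt(a,b,c); print(r)
print("normal N",w@(np.sin(.436)*F+[0,0,np.cos(.436)]))
h=cv2.cvtColor(a,cv2.COLOR_RGB2HSV); m=cv2.inRange(h,(24,150,90),(34,255,255)); print("tub px",np.argwhere(m>0).mean(0))
E
```

```text
14.05 [ 560.80418147 -137.18465183  225.25474305] [ 0.43294413 -0.2741693   3.62723029] 0.0017905290015128468
((-4.497531890869141, 1.3569679260253906), (78.5016098022461, 27.607181549072266), 62.92870330810547)
normal N 3.086353814373845
tub px [207.84188034 304.43162393]
```

```bash
python3 -c "
from cell import manip
print(manip.hand_in())"
```

```text
the job is handed in; nothing more can be done
None
```

I shut the lid and handed the job in with the gauge held steady on the red dot: about 3 N of press, roughly 5 mm of plunger travel, and within 0.04 rad of square (my estimates; hand-in returned no verdict).

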